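# Clear and hold open the valve housing's inspection cover

### The arm

A 6-joint arm with a two-finger parallel gripper is mounted at the origin on the work surface. World frame = base frame: x ahead of the robot, y to its left, z up, the work surface at z = 0. Lengths are in m, angles in rad, forces in N, time in s.
With the tool pointing down it reaches from about 0.25 to 0.725 m from the base axis. Payload 4 kg.
Tool frame: the origin (TCP) lies midway between the tips of the shut fingers; the grasp point (between the pads) lies 19 mm behind it; z points along the fingers, y is the direction in which the jaws open and shut (so a half turn about z gives the same grasp; the last joint's range is limited). The gripper opens to 85 mm and grips with 20 to 120 N. Pads are 22 mm wide; open, the fingers measure 114 mm over their backs; the gripper's body (76 mm by 85 mm) begins 54 mm behind the grasp point. The pads swing forward as they close: fully open they stand 13 mm farther back than shut.
Start: joints at [0, 0.241, 0.005, 1.335, 0, 1.571], TCP at [0.5, -0, 0.195] pointing down, gripper open.
Joint ranges: [-2.72, 2.72], [-1.05, 1.87], [-1.09, 1.28], [-1.99, 2.15], [-1.42, 1.44], [-3.14, 3.14]. Speed limits (rad/s): [2.79, 2.79, 3.14, 3.14, 3.14, 3.14].

### API

Orientations are given as a unit quaternion [x, y, z, w].
In Python, from workcell import bot gives the robot as it stands.
- The arm moves only by the shell command python3 -m inch 'ROWS'. ROWS is JSON, a list of rows, each a list of 5 numbers: the shift along the tool's x, y, z scaled (see below), then the turn about the tool's z scaled (see below), then the closure, from 0 (fully open) to 1 (shut). A call has 1 to 10 rows; each row is the pose to reach, as a shift and turn from the pose commanded when the call began, along the tool's axes at that moment; what a row does not reach only later rows make up. The controller multiplies each number of a shift by 100 cm and each number of a turn by 120 degrees. A row lasts 1/8 s, in which the tool goes at most 62.5 mm and 10.7 degrees, less where a joint would pass 70% of its speed; a pose out of reach is approached as far as the arm can. A call with a number of a shift or a turn outside -1 to 1 is refused whole. A call with a gripper value outside its range is refused whole. The fingers move at their own pace and stop on an object; the grip force is fixed at half the most. Time passes only in rows, so rows that repeat a pose let the fingers close. It gives the time, the measured TCP pose, the force and the opening at its end, in the units of the state.
- bot.get_obs(): the state, without advancing time (a new reading comes with each control period).
- bot.camera(name): name is "scene" or "side" or "wrist"; returns the picture (480x640x3 uint8, red, green, blue); there is no depth.
- bot.calibration(name): a dict with "intrinsics" (3x3 intrinsics, pixels), "xyz" and "attitude" of the camera in the world; the wrist camera has in their place "tool_from_camera" (4x4, takes a point from camera to tool coordinates, whose origin is the TCP and whose axes are the flange's). Camera axes: x right, y down, z forward; pixel columns grow to the right and rows downward; lengths in m; the calibration is good to about 2 mm. A picture is of the moment at which its call begins: read the wrist's pose just before it. calibration takes no time and is no camera call.
- bot.job_done(): hands the job in, once; it reports no verdict.
Trained networks look in the newest picture that a camera, given by its name, has taken for a name from the list of things; names that differ only in an ending like _2 or _b are one class to them, and where a whole thing is asked for, a point or a joint stands for the part that bears it (a point fixed in the world has none). Each returns a list of dicts, best first, with "score" (0 to 1); they miss things now and then, are a little off and sometimes report something else, mostly with a low value. They report only what shows in the picture. A call takes as long as a camera call. They do not tell look-alikes from the thing itself.
- bot.masks_of(camera, target): "pixels" (480x640 bool, what is visible of it) and "extent" ([left, top, width, height] as shares, 0 to 1, of the picture: columns of its width, rows of its height, round what is visible of it).
- bot.spot_point(camera, target): "point" ([column, row] as shares, 0 to 1, of the picture: columns of its width, rows of its height: a listed point, or the origin of a listed thing).
The state is a dict: "clock": time; "joint_pos": joint angles; "joint_vel": joint speeds; "tau": joint torques, N m; "eef_pos": TCP position; "tool_rot": TCP orientation; "ft_force": force on the tool from outside, world axes, zero at the start; "ft_torque": the same for the moment, N m; "grip_width": finger opening in m.
Only numpy, scipy, OpenCV 4.12 (cv2) and the standard library are available. Lean on these libraries where they do the work, as an engineer would, in place of code of your own. Each camera call takes 0.05 s, during which the arm holds its last target.

### The job

The valves in the housing are to be looked at with its green inspection cover held open at the set angle. First take the loose valve block off the cover and set it down, without dropping it, in the blue parts tray while the cover stays shut; then lift the cover until it lines up with the red pointer at its side, and finish still holding it there with the gripper, against its weight. Do not push the pointer off its setting, and leave the other things where they are.

Things in the scene. Friction and masses are not known exactly. Their poses are not given: they have to be found in the camera images.
- housing: grey open-topped valve housing fixed to the bench left or right of the tray, 160 mm (x) x 220 mm (y) x 100 mm tall, yaw up to 15 degrees; origin: centre of its underside; +x to its rear (hinge side). On its +y side, 110 to 142 mm from the centre plane, a thin white quadrant plate with black ticks and the red pointer rise up to 240 mm above the bench.
- cover: green hinged lid on the housing, 160 x 220 x 8 mm, yellow stripe on its +y edge, about 0.45 kg. Origin mid-plate on the hinge line: housing's rear edge, 80 mm behind its centre, 104 mm above the bench, along y. Shut, its axes are the housing's and the plate runs to -x; it opens about +y: the front edge rises and swings back, up to 1.5 rad. Falls shut when let go.
- cover_bar (a point): middle of the black round bar handle ahead of the cover's front edge: 12 mm diameter, 140 mm long, along y, on two 10 mm arms (120 mm free between them). 210 mm from the hinge line and level with it when shut (104 mm above the bench); 44 mm free gap between bar and cover edge, nothing under the bar.
- pointer: red setting pointer, bar 150 mm long, 5 mm wide, 9 mm high, on a stiff pivot on the cover's hinge line, 136 mm to the +y side of the cover's middle; set between 28 and 55 degrees above level. Origin on the hinge line; it points along its own -x. The cover is at the mark when its plate is parallel to the pointer (x axes agree). It stays as set unless pushed.
- pointer_tip (a point): free end of the red pointer, 150 mm from the hinge line
- valve_block: loose aluminium valve block lying on the shut cover, 36 mm (its x) x 62 mm (its y) x 40 mm tall, about 0.28 kg, with a brass stub 22 mm across and 14 mm long on each y end and a flat blue plug on top; origin: centre of its underside. It can be gripped across its 36 mm sides.
- tray: blue open parts tray, 180 mm (x) x 200 mm (y), walls 40 mm high and 4 mm thick, floor 4 mm thick, fixed to the bench; origin: centre of its underside. A brass adapter stands in it near the far (+x) wall, the rest is empty.
- adapter: brass hex adapter standing in the tray near its far (+x) wall, 30 mm across, 34 mm tall; leave it alone. Origin: underside centre
- wrench: steel open-ended wrench, 170 mm, lying on the bench near the robot; leave it alone. Origin: underside, along its length
- screwdriver: screwdriver, 190 mm, lying on the right of the bench; leave it alone. Origin: underside, along its length
- gauge: round pressure gauge lying face up, 64 mm across, 30 mm tall, right of the bench; leave it alone. Origin: underside centre
- oil_bottle: yellow bottle, 64 mm across, 170 mm tall, left; leave it alone. Origin: underside centre
- cap_jar: clear jar with red lid, 60 mm across, 75 mm tall, left; leave it alone. Origin: underside centre
There are look-alikes about, which are no part of the job. What is shaped like the valve_block but pink or turquoise is not meant.

How it is judged:
On the way:
1. the valve block rests in the tray, let go, with the cover still shut (x of valve_block in the frame of tray between -0.085 and 0.085 m and y of valve_block in the frame of tray between -0.095 and 0.095 m and z of valve_block in the frame of tray below 0.05 m and linear speed of valve_block below 0.05 m/s and contact force between valve_block and the fingers below 0.1 N and contact force between valve_block and cover below 0.1 N and angle between cover's own z axis and vertical below 0.08 rad), for 0.2 s.
At the end, for the whole second after the job is handed in: The valve block lies at rest in the tray, let go and clear of the cover; the cover is still and within 0.07 rad (4 degrees) of parallel to the red pointer, and the gripper's fingers are carrying it (over 0.3 N of contact) (x of valve_block in the frame of tray between -0.085 and 0.085 m and y of valve_block in the frame of tray between -0.095 and 0.095 m and z of valve_block in the frame of tray below 0.05 m and linear speed of valve_block below 0.05 m/s and contact force between valve_block and the fingers below 0.1 N and contact force between valve_block and cover below 0.1 N and angle between the x axis of cover and the x axis of pointer, either way round below 0.07 rad and angle between cover's own z axis and vertical above 0.4 rad and angular speed of cover below 0.06 rad/s and contact force between the fingers and cover above 0.3 N); the arm keeps its last pose, push and grip.
It fails at once if the cover is lifted with the valve block on it (angle between cover's own z axis and vertical above 0.15 rad and contact force between valve_block and cover above 0.2 N).
It fails at once if the valve block is dropped into the tray or onto the bench (height (world z) of valve_block below 0.06 m and linear speed of valve_block above 0.7 m/s).
It fails at once if the red pointer is pushed off its setting (distance of pointer_tip from where it was at the start of the episode above 0.015 m).
It fails at once if another thing on the bench or in the tray is disturbed (distance of any of adapter, wrench, screwdriver, gauge, oil_bottle, cap_jar from where it was at the start of the episode above 0.03 m).
It also fails if it takes over 64 s, if anything falls off the work surface, if the arm or the gripper's body presses on something with over 40 N, if the wrist force passes 120 N, or if a joint passes its speed limit or range.

## Working session

There is one attempt and no reset: what is moved stays moved. The work goes in short steps, Python scripts to look and compute and a shell command to move; the robot and the scene stay as the last step left them, time stands still between calls to the robot, and variables do not carry over. Pictures are saved under pics/ and viewed, and the job is handed in when it is done.

```bash
ls; mkdir -p pics
python3 - <<'E'
from workcell import bot
import cv2,json
o=bot.get_obs(); print(o)
for c in ["scene","side","wrist"]:
    im=bot.camera(c); cv2.imwrite(f"pics/a_{c}.png",im[:,:,::-1]); print(c,bot.calibration(c))
E
```

```text
pics
{'clock': 0.0, 'joint_pos': array([2.16466773e-06, 2.41387229e-01, 3.71031867e-03, 1.33521251e+00,
       1.57442912e-05, 1.57082592e+00]), 'joint_vel': array([2.96793574e-04, 1.80681773e-04, 7.62200723e-05, 2.08510275e-04,
       4.42587150e-04, 9.29988896e-04]), 'tau': array([ 5.50268451e-04, -3.72315860e+01,  2.52406776e+01,  1.67737965e-02,
        2.29149265e-05,  1.14679995e-05]), 'eef_pos': array([4.99279135e-01, 6.43698128e-06, 1.93720604e-01]), 'tool_rot': array([ 0.7071161 ,  0.70709669, -0.00073447, -0.00074557]), 'ft_force': array([0.57825743, 0.19237572, 0.79043908]), 'ft_torque': array([-0.03164092,  0.00788496,  0.01807879]), 'grip_width': 0.08524044892729879}
scene {'intrinsics': array([[558.58715692,   0.        , 317.56870108],
       [  0.        , 558.58715692, 237.25083259],
       [  0.        ,   0.        ,   1.        ]]), 'xyz': array([1.66045599, 0.64944384, 1.07764951]), 'attitude': array([ 0.44327033,  0.77894232, -0.38614565, -0.21829294])}
side {'intrinsics': array([[617.16702154,   0.        , 306.68660335],
       [  0.        , 617.16702154, 252.15256596],
       [  0.        ,   0.        ,   1.        ]]), 'xyz': array([ 0.12822884, -1.12649298,  0.8764448 ]), 'attitude': array([ 0.86436597, -0.15614144,  0.07919147, -0.47140219])}
wrist {'intrinsics': array([[373.59369589,   0.        , 317.0476114 ],
       [  0.        , 373.59369589, 240.77429117],
       [  0.        ,   0.        ,   1.        ]]), 'tool_from_camera': array([[ 5.10715124e-04, -9.62426560e-01, -2.71541630e-01,
         6.79493653e-02],
       [ 9.99999632e-01,  3.04279612e-04,  8.02337954e-04,
        -1.13647030e-03],
       [-6.89566775e-04, -2.71541940e-01,  9.62426361e-01,
        -1.78907809e-01],
       [ 0.00000000e+00,  0.00000000e+00,  0.00000000e+00,
         1.00000000e+00]])}
```

View pics/a_scene.png

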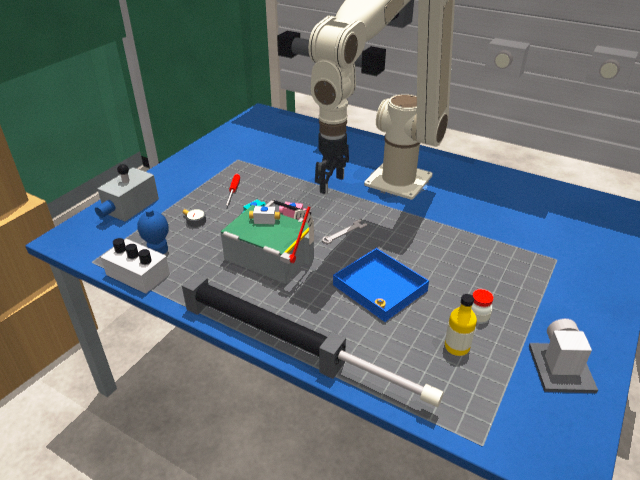

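View pics/a_side.png

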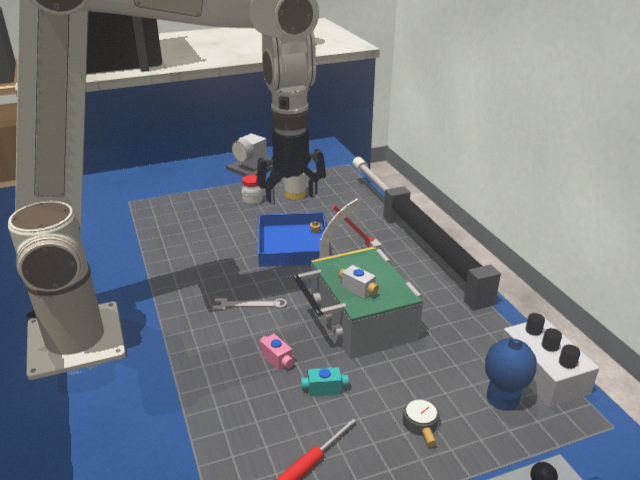

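View pics/a_wrist.png

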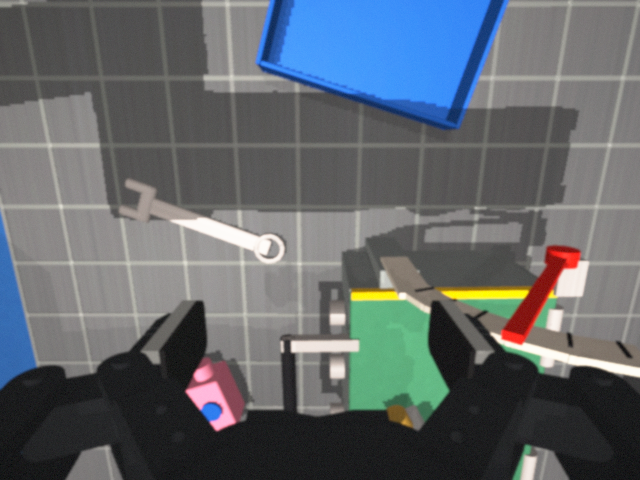

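The scene shows the aluminium block on the green cover (scene ~(264,215), side ~(358,281)). The pink (side 277,350) and turquoise (side 325,381) look-alikes lie on the bench. The tray is at side (293,240), and the pointer rises at scene (300,235).

```bash
cat > h.py <<'E'
import numpy as np,cv2
from scipy.spatial.transform import Rotation as R
from workcell import bot
def cam(name,obs=None):
    c=bot.calibration(name);K=c["intrinsics"]
    if name=="wrist":
        T=np.eye(4);T[:3,:3]=R.from_quat(obs["tool_rot"]).as_matrix();T[:3,3]=obs["eef_pos"]
        T=T@c["tool_from_camera"]
    else:
        T=np.eye(4);T[:3,:3]=R.from_quat(c["attitude"]).as_matrix();T[:3,3]=c["xyz"]
    return K,T
def proj(C,P):
    K,T=C;P=np.atleast_2d(P);q=(P-T[:3,3])@T[:3,:3];u=q@K.T
    return u[:,:2]/u[:,2:]
def ray(C,uv):
    K,T=C;d=T[:3,:3]@np.linalg.solve(K,[uv[0],uv[1],1.]);return T[:3,3],d
def onz(C,uv,z):
    o,d=ray(C,uv);return o+d*(z-o[2])/d[2]
def tri(l):
    A=np.zeros((3,3));b=np.zeros(3)
    for C,uv in l:
        o,d=ray(C,uv);d/=np.linalg.norm(d);M=np.eye(3)-np.outer(d,d);A+=M;b+=M@o
    return np.linalg.solve(A,b)
E
python3 - <<'E'
from h import *
for c in ["scene","side","wrist"]:
    bot.camera(c)
    o=bot.get_obs(); C=cam(c,o)
    for t,z in [("valve_block",.108),("tray",0),("cover",.104),("cover_bar",.104),("pointer",.104),("pointer_tip",None),("housing",0),("adapter",.004)]:
        for d in bot.spot_point(c,t)[:3]:
            uv=np.array(d["point"])*[640,480]
            print(c,t,round(d["score"],2),uv.round(1), onz(C,uv,z).round(3) if z is not None else "")
for n,(x0,y0,x1,y1,s) in {"scene":(200,170,360,290,5),"side":(280,180,440,360,4)}.items():
    im=cv2.imread(f"pics/a_{n}.png")[y0:y1,x0:x1]
    im=cv2.resize(im,None,fx=s if n=="scene" else 3.3,fy=s if n=="scene" else 3.3,interpolation=cv2.INTER_CUBIC);cv2.imwrite(f"pics/b_{n}.png",im)
print(bot.get_obs()["clock"])
E
```

```text
scene valve_block 0.8 [265.5 218.4] [ 0.569 -0.185  0.108]
scene valve_block 0.69 [295.9 213.2] [ 0.5   -0.121  0.108]
scene valve_block 0.41 [255.1 214.5] [ 0.568 -0.224  0.108]
scene tray 0.78 [379.5 287.3] [0.56  0.196 0.   ]
scene cover 0.8 [252.  242.6] [ 0.681 -0.153  0.104]
scene cover_bar 0.71 [291.5 206. ] [ 0.469 -0.157  0.104]
scene pointer 0.51 [294.9 258.7] [ 0.68  -0.009  0.104]
scene pointer_tip 0.45 [306.5 206.2] 
scene housing 0.65 [268.  256.8] [ 0.609 -0.155  0.   ]
scene adapter 0.44 [381.2 308.7] [0.639 0.239 0.004]
side valve_block 0.89 [276.7 354.1] [ 0.361 -0.311  0.108]
side valve_block 0.75 [324.2 390.1] [ 0.409 -0.425  0.108]
side valve_block 0.66 [331.5 206.4] [0.665 0.173 0.108]
side tray 0.9 [295.  242.9] [0.573 0.203 0.   ]
side cover 0.57 [397.3 273.9] [ 0.687 -0.155  0.104]
side cover_bar 0.74 [306.4 294.5] [ 0.476 -0.155  0.104]
side pointer 0.76 [372.2 239.3] [ 0.697 -0.006  0.104]
side pointer 0.33 [397.1 274.3] [ 0.686 -0.157  0.104]
side pointer 0.24 [422.6 420.8] [ 0.534 -0.541  0.104]
side pointer_tip 0.69 [331.5 202. ] 
side housing 0.64 [362.6 322.4] [ 0.604 -0.165  0.   ]
side adapter 0.64 [313.5 231.5] [0.638 0.234 0.004]
wrist valve_block 0.77 [408.7 434.9] [ 0.579 -0.181  0.108]
wrist valve_block 0.74 [220.  384.4] [ 0.419 -0.131  0.108]
wrist cover_bar 0.82 [288.7 409. ] [ 0.475 -0.158  0.104]
wrist cover_bar 0.51 [411.2 344.8] [ 0.576 -0.096  0.104]
wrist pointer 0.83 [558.1 255.3] [ 0.682 -0.019  0.104]
wrist pointer_tip 0.9 [508.8 337.5] 
wrist housing 0.85 [409.2 343.1] [ 0.603 -0.157  0.   ]
1.5
```

View pics/b_scene.png

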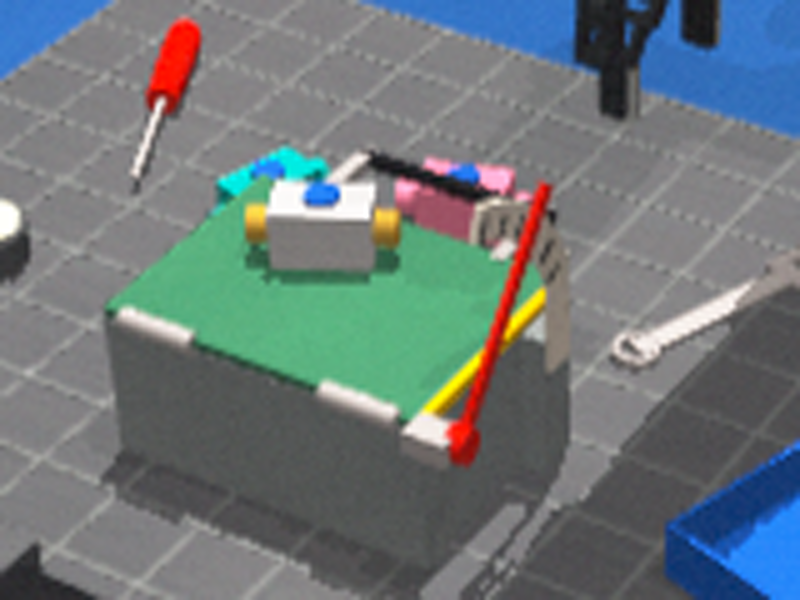

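View pics/b_side.png

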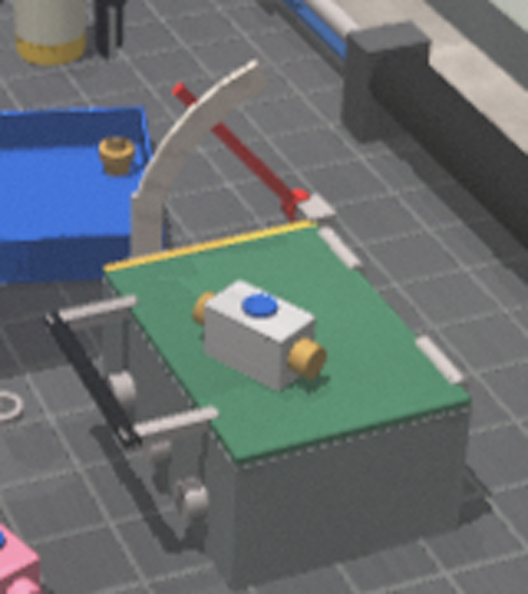

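Run:
```python
from h import *
o=bot.get_obs();S=cam("scene");D=cam("side");W=cam("wrist",o)
sc=lambda x,y:(200+x/5,170+y/5); sd=lambda x,y:(280+x/3.3,180+y/3.3)
print("block bottom scene",onz(S,sc(268,270),.108),onz(S,sc(375,270),.108))
for p in [(268,213),(375,211),(375,184),(278,182)]: print(" top scene",onz(S,sc(*p),.148).round(4))
for p in [(240,281),(315,322),(284,347),(206,320)]: print(" top side",onz(D,sd(*p),.148).round(4))
for p in [(206,350),(281,387)]: print(" bot side",onz(D,sd(*p),.108).round(4))
print("plug",onz(S,sc(322,195),.15),onz(D,sd(260,305),.15))
print("yellow wrist",onz(W,(350,294),.108),onz(W,(553,294),.108), "side",onz(D,sd(106,268),.108),onz(D,sd(315,223),.108))
print("tip",tri([(S,sc(545,186)),(D,sd(178,88)),(W,(513,337))]),"pivot",tri([(S,sc(463,440)),(D,sd(295,205)),(W,(562,252))]))
for p in [(258,64),(459,126)]: print("tray near rim wrist",onz(W,p,.04))
im=cv2.imread("pics/a_side.png")[190:280,240:350];cv2.imwrite("pics/c.png",cv2.resize(im,None,fx=6,fy=6,interpolation=cv2.INTER_CUBIC))
```

```text
block bottom scene [ 0.61019404 -0.19870154  0.108     ] [ 0.57798927 -0.14424676  0.108     ]
 top scene [ 0.6076 -0.1971  0.148 ]
 top scene [ 0.5741 -0.1445  0.148 ]
 top scene [ 0.551  -0.1603  0.148 ]
 top scene [ 0.5785 -0.2109  0.148 ]
 top side [ 0.5823 -0.1485  0.148 ]
 top side [ 0.6073 -0.2065  0.148 ]
 top side [ 0.5785 -0.2236  0.148 ]
 top side [ 0.5453 -0.1804  0.148 ]
 bot side [ 0.5553 -0.1591  0.108 ]
 bot side [ 0.5836 -0.2119  0.108 ]
plug [ 0.57867894 -0.17887483  0.15      ] [ 0.58197164 -0.18013994  0.15      ]
yellow wrist [ 0.52445766 -0.0495259   0.108     ] [ 0.68073489 -0.04949564  0.108     ] side [ 0.5287688  -0.04774154  0.108     ] [ 0.68556292 -0.04717728  0.108     ]
tip [ 0.59009982 -0.01961111  0.2197468 ] pivot [ 0.68333482 -0.01611189  0.10574595]
tray near rim wrist [0.45074498 0.12411667 0.04      ]
tray near rim wrist [0.6202902 0.0756959 0.04     ]
```

View pics/c.png

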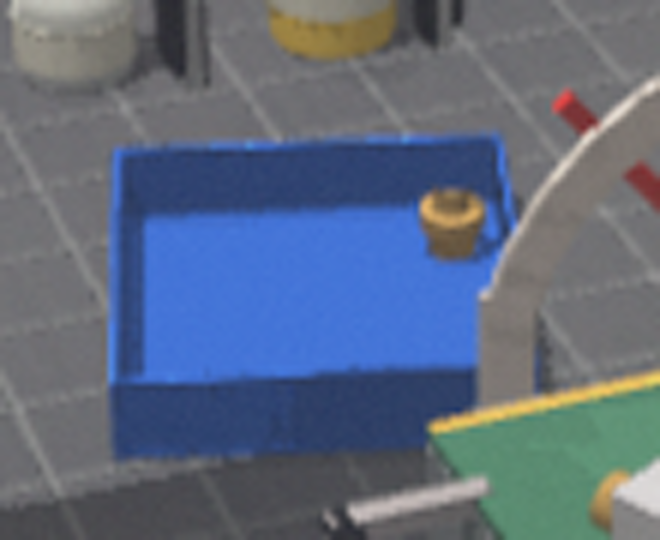

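```bash
python3 -m inch '[[0,0,-0.1,0,0],[0,0,-0.1,0,0],[-0.179,0.081,-0.1,-0.245,0],[-0.179,0.081,-0.1,-0.245,0],[-0.179,0.081,-0.1,-0.245,0],[-0.179,0.081,-0.1,-0.245,0],[-0.179,0.081,-0.1,-0.245,0],[-0.179,0.081,-0.1,-0.245,0]]'
python3 - <<'E'
from h import *
o=bot.get_obs();cv2.imwrite("pics/d.png",bot.camera("wrist")[:,:,::-1]);C=cam("wrist",o)
print(o["clock"],o["eef_pos"],o["tool_rot"])
print(R.from_quat(o["tool_rot"]).as_matrix().round(3))
for d in bot.spot_point("wrist","valve_block")[:2]:
    uv=np.array(d["point"])*[640,480];print(uv,onz(C,uv,.108))
E
```

```text
clock: 2.5
eef_pos: [0.5807, -0.1782, 0.2947]
tool_rot: [0.504, 0.864, 0.0, -0.0]
ft_force: [0.1, 0.2, -0.3]
grip_width: 0.0855
2.5 [ 0.58074743 -0.17819071  0.29472483] [ 5.04266264e-01  8.63548194e-01  1.45012250e-04 -1.73359942e-04]
[[-0.491  0.871 -0.   ]
 [ 0.871  0.491  0.   ]
 [ 0.     0.    -1.   ]]
[174.912 241.104] [ 0.47104366 -0.28026067  0.108     ]
[311.104 207.312] [ 0.57464337 -0.18174607  0.108     ]
```

View pics/d.png

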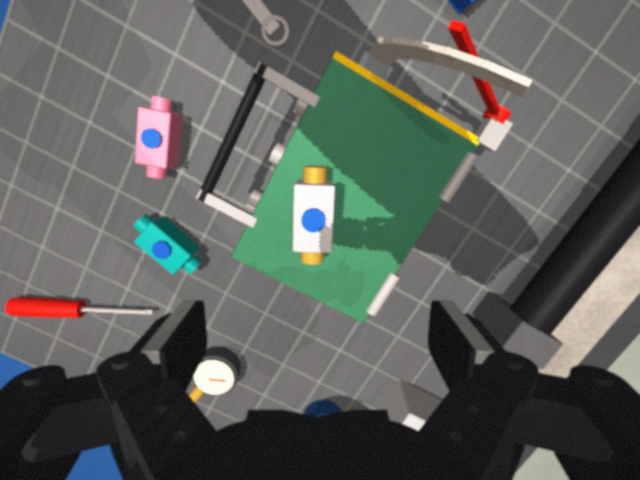

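The aluminium block is at (313,218), aligned with the tool. Pink is at (160,135), turquoise at (167,245). The block on the cover with a grey body is the one meant.

Run:
```python
from h import *
o=bot.get_obs();C=cam("wrist",o);M=R.from_quat(o["tool_rot"]).as_matrix()
f=lambda uv,z:onz(C,uv,z)
tl=lambda P:M.T@(P-o["eef_pos"])
for uv,z in [((313.5,219),.151),((295,184),.148),((334,185),.148),((332,254),.148),((292,252),.148),((315,170),.128),((312,262),.128)]: print(f(uv,z).round(4),tl(f(uv,z)).round(4))
for n,uv in dict(bar1=(262,68),bar2=(205,195),y1=(336,54),y2=(478,142),c3=(365,320),c4=(234,255)).items(): print(n,f(uv,.108 if n[0]!='b' else .108).round(4))
im=cv2.imread("pics/d.png")[150:290,230:400];cv2.imwrite("pics/e.png",cv2.resize(im,None,fx=4,fy=4,interpolation=cv2.INTER_CUBIC))
```

```text
[ 0.5784 -0.1822  0.151 ] [-0.0026 -0.0043  0.1442]
[ 0.5494 -0.1636  0.148 ] [ 0.0278 -0.0204  0.1472]
[ 0.5794 -0.1476  0.148 ] [0.0269 0.0135 0.1472]
[ 0.6095 -0.203   0.148 ] [-0.0361  0.0125  0.1472]
[ 0.5767 -0.2194  0.148 ] [-0.0342 -0.0241  0.1472]
[ 0.5595 -0.1461  0.128 ] [ 0.0381 -0.0031  0.1672]
[ 0.6005 -0.2249  0.128 ] [-0.0507 -0.0061  0.1672]
bar1 [ 0.4742 -0.0923  0.108 ]
bar2 [ 0.478  -0.2222  0.108 ]
y1 [ 0.5264 -0.0496  0.108 ]
y2 [ 0.6818 -0.0488  0.108 ]
c3 [ 0.6861 -0.2606  0.108 ]
c4 [ 0.5301 -0.2639  0.108 ]
```

View pics/e.png

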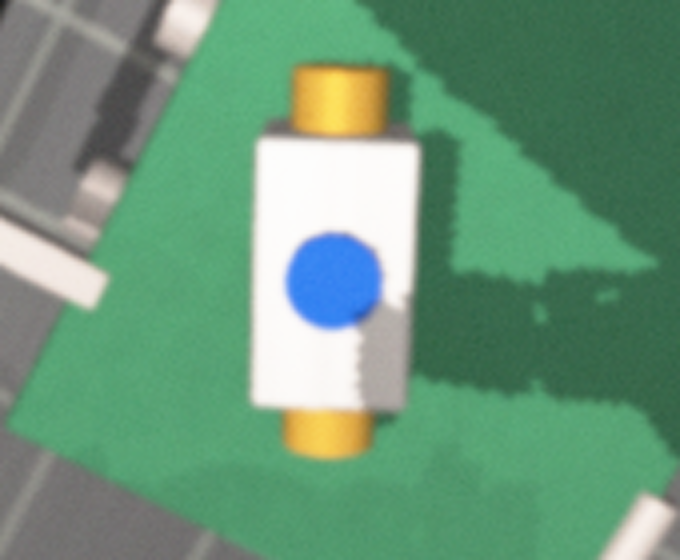

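```bash
python3 -m inch '[[-0.004,-0.0045,0.05,0.014,0],[-0.004,-0.0045,0.1,0.014,0],[-0.004,-0.0045,0.13,0.014,0],[-0.004,-0.0045,0.155,0.014,0],[-0.004,-0.0045,0.175,0.014,0],[-0.004,-0.0045,0.175,0.014,0],[-0.004,-0.0045,0.175,0.014,0.3]]'; python3 -m inch '[[0,0,0,0,0.7],[0,0,0,0,0.9],[0,0,0,0,0.9],[0,0,0,0,0.9],[0,0,0,0,0.9],[0,0,0,0,0.9]]'
```

```text
clock: 3.48
eef_pos: [0.5797, -0.1842, 0.121]
tool_rot: [0.517, 0.856, 0.0, 0.001]
ft_force: [-0.2, -0.6, -0.0]
grip_width: 0.07
clock: 4.22
eef_pos: [0.579, -0.1847, 0.1195]
tool_rot: [0.517, 0.856, -0.0, -0.0]
ft_force: [0.6, -0.2, -1.2]
grip_width: 0.0085
```

Run:
```python
from h import *
print(bot.get_obs())
cv2.imwrite("pics/f.png",bot.camera("wrist")[:,:,::-1])
im=bot.camera("side")[:,:,::-1][200:380,260:460];cv2.imwrite("pics/f2.png",cv2.resize(im,None,fx=3.3,fy=3.3))
```

```text
{'clock': 4.225, 'joint_pos': array([-3.08810296e-01,  4.92734583e-01,  1.76341671e-01,  1.25456531e+00,
        2.99762338e-05,  7.78227362e-01]), 'joint_vel': array([ 7.51754903e-04,  1.77229629e-06,  2.07439214e-03,  2.02321225e-03,
        6.87095718e-04, -5.44766085e-04]), 'tau': array([-2.67229218e-03, -4.84797406e+01,  2.47470474e+01,  3.02158005e-03,
       -1.27781500e-04, -4.08714300e-06]), 'eef_pos': array([ 0.57899367, -0.18469767,  0.11954082]), 'tool_rot': array([ 5.17150932e-01,  8.55894215e-01, -4.24831662e-06, -8.22153135e-05]), 'ft_force': array([ 0.5879933 , -0.22152093, -1.23802401]), 'ft_torque': array([ 0.00899559, -0.01572053,  0.00969168]), 'grip_width': 0.008467332285822823}
```

View pics/f.png

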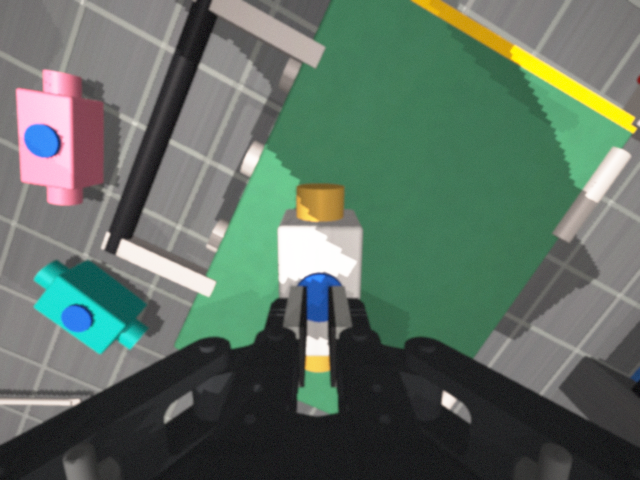

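View pics/f2.png

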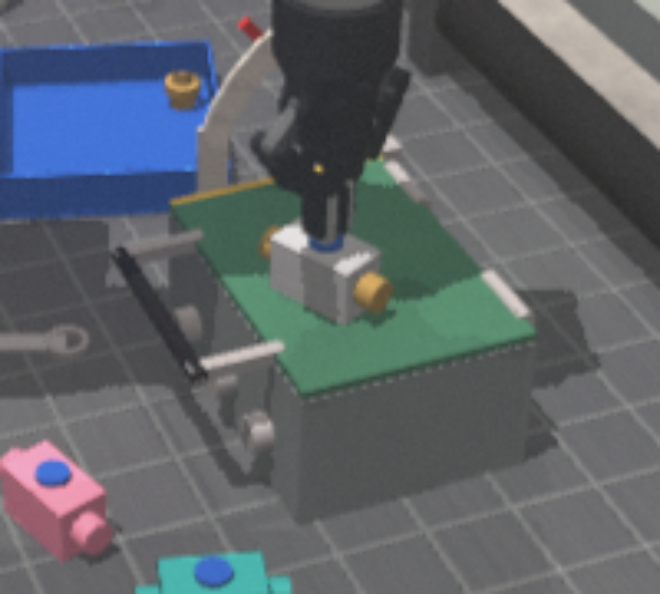

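```bash
python3 - <<'E'
from h import *
o=bot.get_obs();W=cam("wrist",o);D=cam("side")
M=R.from_quat(o["tool_rot"]).as_matrix()
g=o["eef_pos"]-M[:,2]*.019
print("tcp wrist",proj(W,o["eef_pos"]),"side",proj(D,o["eef_pos"]),"crop",(proj(D,o["eef_pos"])-[260,200])*3.3)
print("grasp",proj(W,g),(proj(D,g)-[260,200])*3.3)
c=np.array([.579,-.182,0]);a=np.array([-.47,.883,0])*.031;b=np.array([.883,.47,0])*.018
for z in (.108,.128,.148):
  P=[c+s*a+t*b+[0,0,z] for s in(-1,1) for t in(-1,1)]
  print(z,proj(W,P).round(0).tolist(),((proj(D,P)-[260,200])*3.3).round(0).tolist())
print("plug .15",proj(W,c+[0,0,.15]),(proj(D,c+[0,0,.15])-[260,200])*3.3)
E
python3 - <<'E'
import cv2
im=cv2.imread("pics/f.png")[170:400,200:440];cv2.imwrite("pics/g.png",cv2.resize(im,None,fx=2.5,fy=2.5,interpolation=cv2.INTER_CUBIC))
E
```

```text
tcp wrist [[319.49164815 274.75568927]] side [[357.8736459  285.92463403]] crop [[322.98303148 283.55129232]]
grasp [[319.76777718 289.53997866]] [[324.04170585 258.92930597]]
0.108 [[290.0, 315.0], [354.0, 315.0], [287.0, 206.0], [356.0, 206.0]] [[342.0, 328.0], [377.0, 302.0], [265.0, 290.0], [300.0, 265.0]]
0.128 [[287.0, 333.0], [358.0, 333.0], [283.0, 214.0], [361.0, 214.0]] [[344.0, 303.0], [379.0, 277.0], [265.0, 264.0], [301.0, 239.0]]
0.148 [[284.0, 356.0], [362.0, 355.0], [279.0, 224.0], [366.0, 223.0]] [[345.0, 276.0], [380.0, 250.0], [266.0, 238.0], [302.0, 214.0]]
plug .15 [[322.89275534 294.89075598]] [[322.86503237 241.56643419]]
```

View pics/g.png

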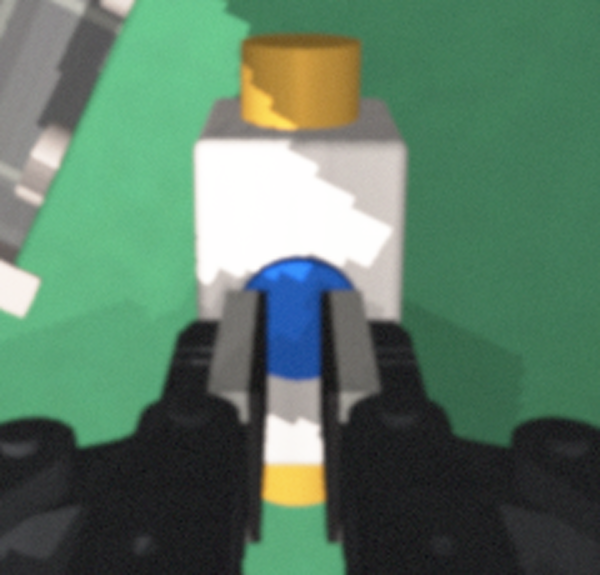

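Run:
```python
from h import *
D=cam("side");S=cam("scene")
for z in (.1937,.2067,.22,.24): print(z,proj(D,[[.499-.043,0,z],[.499+.043,0,z]]).round(0).tolist(),proj(S,[[.499-.043,0,z],[.499+.043,0,z]]).round(0).tolist())
im=cv2.imread("pics/a_side.png")[80:220,220:360];cv2.imwrite("pics/i.png",cv2.resize(im,None,fx=4,fy=4,interpolation=cv2.INTER_CUBIC))
im=cv2.imread("pics/a_scene.png")[110:210,290:390];cv2.imwrite("pics/i2.png",cv2.resize(im,None,fx=5,fy=5,interpolation=cv2.INTER_CUBIC))
```

```text
0.1937 [[273.0, 224.0], [310.0, 217.0]] [[338.0, 194.0], [323.0, 208.0]]
0.2067 [[273.0, 219.0], [310.0, 212.0]] [[338.0, 190.0], [323.0, 204.0]]
0.22 [[273.0, 214.0], [310.0, 207.0]] [[339.0, 186.0], [323.0, 200.0]]
0.24 [[272.0, 205.0], [310.0, 199.0]] [[339.0, 180.0], [323.0, 194.0]]
```

View pics/i.png

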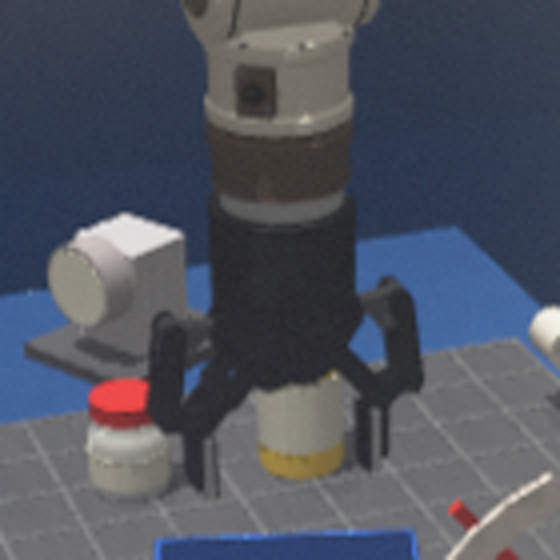

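View pics/i2.png

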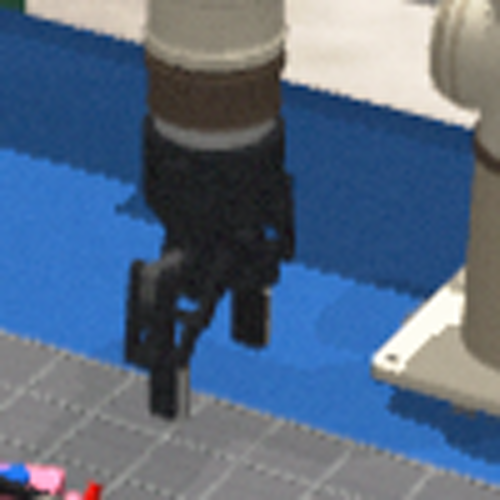

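The fingers closed to 8.5 mm without contact. In the side and scene pictures the real fingertips sit about 35 mm above the reported TCP, both at the start (z≈0.24 open against 0.195 reported) and now (just above the plug). I'll treat that as a tool-length offset, open, and go 35 mm lower.

```bash
python3 -m inch '[[0,0,0,0,0],[0,0,0,0,0],[0,0,0,0,0],[0,0,0,0,0],[0,0,0,0,0],[0,0,0,0,0],[0,0,0.012,0,0],[0,0,0.024,0,0],[0,0,0.034,0,0],[0,0,0.034,0,0]]'
python3 - <<'E'
from h import *
cv2.imwrite("pics/j.png",bot.camera("wrist")[:,:,::-1])
im=bot.camera("side")[:,:,::-1][200:380,260:460];cv2.imwrite("pics/j2.png",cv2.resize(im,None,fx=3.3,fy=3.3))
E
```

```text
clock: 5.58
eef_pos: [0.5779, -0.1843, 0.0839]
tool_rot: [0.517, 0.856, -0.0, -0.002]
ft_force: [0.6, -0.6, -0.4]
grip_width: 0.0855
```

View pics/j.png

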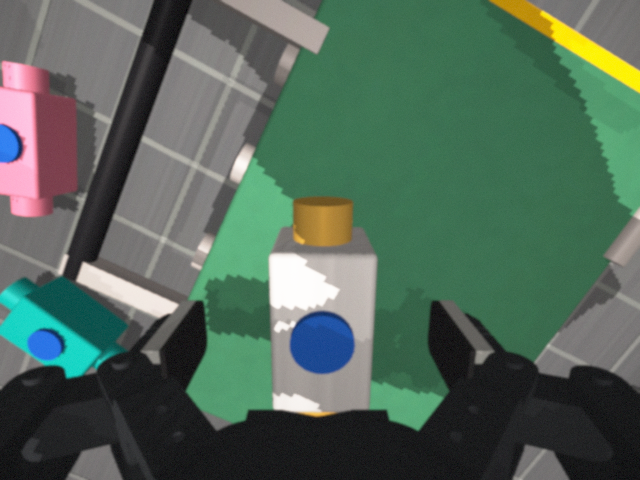

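View pics/j2.png

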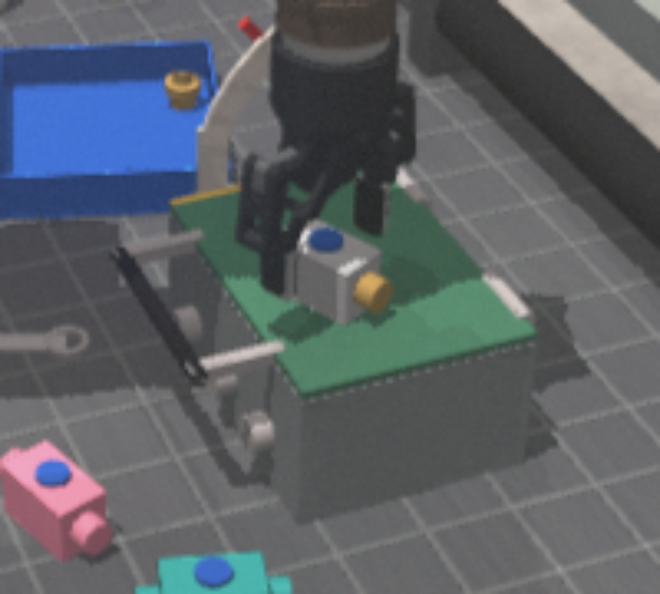

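The fingers straddle the block now, with the tips clear of the cover. Closing.

```bash
python3 -m inch '[[0,0,0,0,0.4],[0,0,0,0,0.7],[0,0,0,0,1],[0,0,0,0,1],[0,0,0,0,1],[0,0,0,0,1]]'; python3 -m inch '[[0,0,-0.01,0,1],[0,0,-0.03,0,1],[0,0,-0.03,0,1]]'
python3 - <<'E'
from h import *
im=bot.camera("side")[:,:,::-1][180:360,260:460];cv2.imwrite("pics/k.png",cv2.resize(im,None,fx=3.3,fy=3.3))
E
```

```text
clock: 6.42
eef_pos: [0.5795, -0.1847, 0.0863]
tool_rot: [0.517, 0.856, 0.0, 0.001]
ft_force: [-0.4, 0.5, 5.3]
grip_width: 0.035
clock: 6.8
eef_pos: [0.5798, -0.1851, 0.1166]
tool_rot: [0.517, 0.856, 0.0, 0.001]
ft_force: [-0.1, -0.6, -2.4]
grip_width: 0.035
```

View pics/k.png

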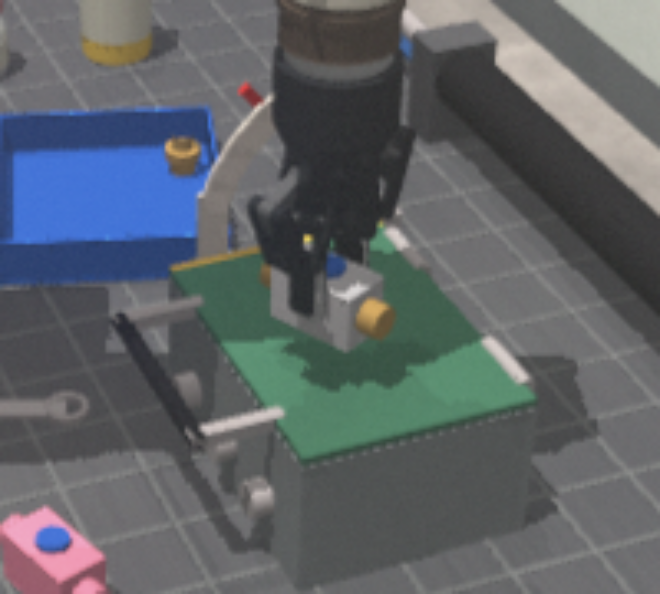

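```bash
python3 -m inch '[[0,0,-0.05,0,1],[0,0,-0.1,0,1],[0,0,-0.15,0,1],[0,0,-0.178,0,1],[0.04,0.016,-0.178,0.03,1],[0.08,0.033,-0.178,0.08,1],[0.12,0.049,-0.178,0.13,1],[0.16,0.066,-0.178,0.18,1],[0.2,0.082,-0.178,0.23,1],[0.24,0.098,-0.178,0.28,1]]'; python3 -m inch '[[0,0,0,0,1]]'
python3 - <<'E'
from h import *
o=bot.get_obs();M=R.from_quat(o["tool_rot"]).as_matrix()
print((M.T@(np.array([.545,.182,o["eef_pos"][2]])-o["eef_pos"])).round(4), np.degrees(np.arctan2(M[1,1],M[0,1])))
im=bot.camera("wrist")[:,:,::-1];cv2.imwrite("pics/l.png",im)
E
```

```text
clock: 8.1
eef_pos: [0.5533, 0.0746, 0.292]
tool_rot: [0.744, 0.669, -0.001, -0.001]
ft_force: [-0.7, 0.0, -3.5]
grip_width: 0.0353
clock: 8.22
eef_pos: [0.5531, 0.0762, 0.2921]
tool_rot: [0.741, 0.672, -0.001, -0.001]
ft_force: [-0.4, 0.1, -3.7]
grip_width: 0.0349
[ 0.1045 -0.0184  0.    ] -5.604587161937915
```

View pics/l.png

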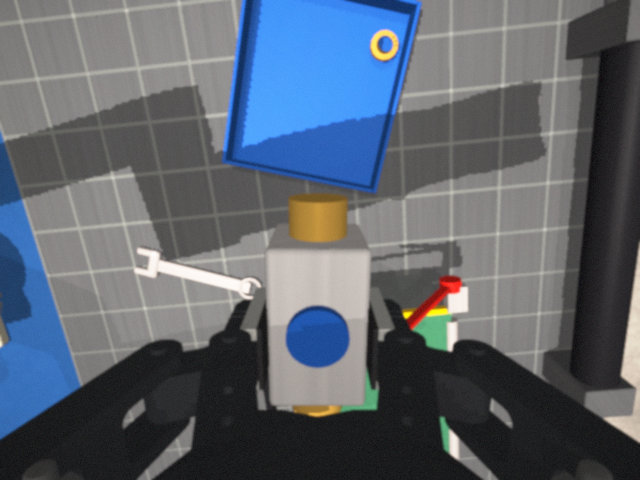

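```bash
python3 -m inch '[[0.04,-0.007,0,0.04,1],[0.08,-0.014,0,0.087,1],[0.104,-0.018,0,0.087,1],[0.104,-0.018,0,0.087,1],[0.104,-0.018,0,0.087,1]]'
python3 - <<'E'
from h import *
o=bot.get_obs();M=R.from_quat(o["tool_rot"]).as_matrix();C=cam("wrist",o)
im=bot.camera("wrist")[:,:,::-1];cv2.imwrite("pics/m.png",im)
print(o["eef_pos"], np.degrees(np.arctan2(M[1,1],M[0,1])))
E
```

```text
clock: 8.9
eef_pos: [0.547, 0.1773, 0.293]
tool_rot: [0.801, 0.599, -0.001, 0.0]
ft_force: [-0.3, -0.2, -3.1]
grip_width: 0.035
[0.54703393 0.17728002 0.29299512] -16.38069182602247
```

View pics/m.png

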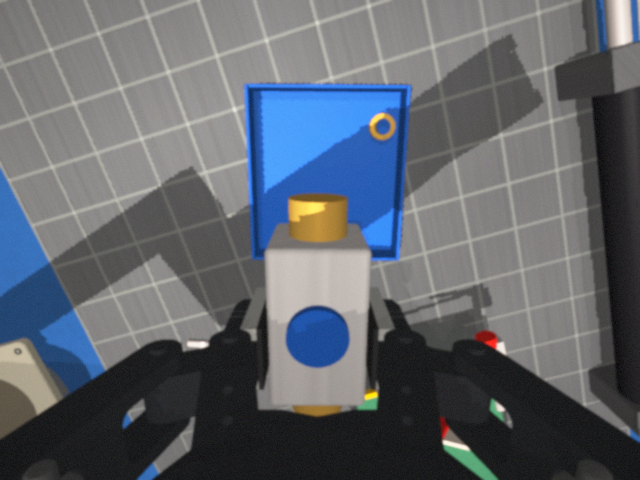

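Run:
```python
from h import *
o=bot.get_obs();M=R.from_quat(o["tool_rot"]).as_matrix();C=cam("wrist",o)
P=np.array([onz(C,p,.04) for p in [(246,85),(410,85),(402,259),(253,258)]]);print(P.round(3));c=P.mean(0);print(c)
a=onz(C,(382,127),.038);T=(P-o["eef_pos"])@M
print("tool frame corners",T.round(3)); print("adapter tool",(M.T@(a-o["eef_pos"])).round(3), a)
```

```text
[[0.507 0.314 0.04 ]
 [0.676 0.264 0.04 ]
 [0.624 0.074 0.04 ]
 [0.45  0.126 0.04 ]]
[0.56427558 0.19434253 0.04      ]
tool frame corners [[ 0.12  -0.077  0.253]
 [ 0.12   0.099  0.253]
 [-0.077  0.103  0.253]
 [-0.076 -0.078  0.253]]
adapter tool [0.077 0.072 0.255] [0.63730483 0.23028394 0.038     ]
```

```bash
python3 -m inch '[[0.015,0,0.04,0,1],[0.015,0,0.09,0,1],[0.015,0,0.14,0,1],[0.015,0,0.19,0,1],[0.015,0,0.24,0,1],[0.015,0,0.27,0,1],[0.015,0,0.285,0,1],[0.015,0,0.295,0,1],[0.015,0,0.3,0,1],[0.015,0,0.3,0,1]]'; python3 -m inch '[[0,0,0,0,1],[0,0,0,0,1]]'
```

```text
clock: 10.2
eef_pos: [0.5518, 0.1932, -0.0057]
tool_rot: [0.8, 0.6, 0.001, 0.0]
ft_force: [0.8, 0.0, -3.0]
grip_width: 0.0348
clock: 10.45
eef_pos: [0.5517, 0.1933, -0.0056]
tool_rot: [0.8, 0.6, 0.001, 0.0]
ft_force: [-0.3, 0.3, -2.4]
grip_width: 0.035
```

Run:
```python
from h import *
im=bot.camera("side")[:,:,::-1][160:300,220:380];cv2.imwrite("pics/n.png",cv2.resize(im,None,fx=4,fy=4))
im=bot.camera("wrist")[:,:,::-1];cv2.imwrite("pics/n2.png",im)
```

```text
(no output)
```

View pics/n.png

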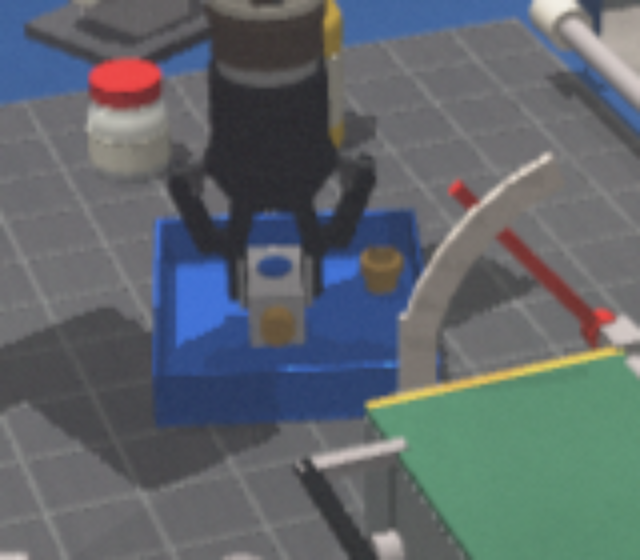

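View pics/n2.png

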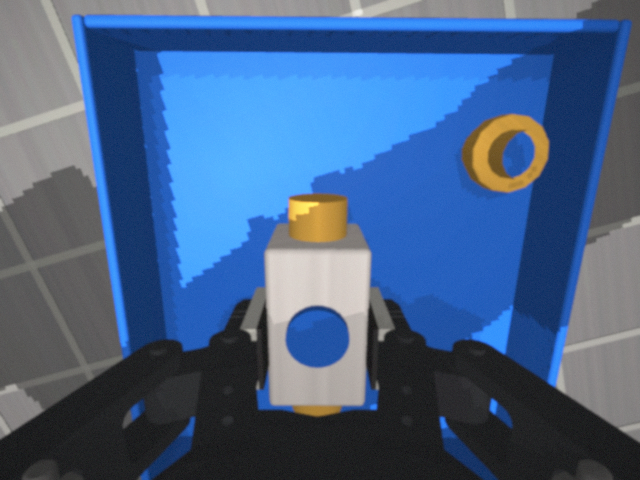

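Block is over the tray floor, clear of the adapter (507,152) and the walls. Next: lower slowly until it touches.

```bash
python3 -m inch '[[0,0,0.003,0,1],[0,0,0.006,0,1],[0,0,0.008,0,1],[0,0,0.008,0,1]]';  python3 -m inch '[[0,0,0.002,0,1],[0,0,0.004,0,1],[0,0,0.004,0,1]]'
```

```text
clock: 11.05
eef_pos: [0.5508, 0.1929, -0.0148]
tool_rot: [0.8, 0.6, -0.0, -0.0]
ft_force: [0.1, 0.4, -2.8]
grip_width: 0.0352
clock: 11.42
eef_pos: [0.5513, 0.1931, -0.0177]
tool_rot: [0.8, 0.6, 0.0, 0.0]
ft_force: [-1.9, -1.2, 3.2]
grip_width: 0.035
```

Touched down at the expected height. Now release, keeping the opening moderate.

```bash
python3 -m inch '[[0,0,0,0,0.5],[0,0,0,0,0.35],[0,0,0,0,0.3],[0,0,0,0,0.3],[0,0,-0.03,0,0.3],[0,0,-0.07,0,0.3],[0,0,-0.12,0,0.3],[0,0,-0.18,0,0.3],[0,0,-0.24,0,0.3],[0,0,-0.31,0,0]]'
python3 - <<'E'
from h import *
im=bot.camera("side")[:,:,::-1][160:300,220:380];cv2.imwrite("pics/o.png",cv2.resize(im,None,fx=4,fy=4))
im=bot.camera("wrist")[:,:,::-1];cv2.imwrite("pics/o2.png",im)
E
```

```text
clock: 12.68
eef_pos: [0.5508, 0.1929, 0.286]
tool_rot: [0.8, 0.6, 0.0, 0.0]
ft_force: [2.4, 0.7, 0.7]
grip_width: 0.0761
```

View pics/o2.png

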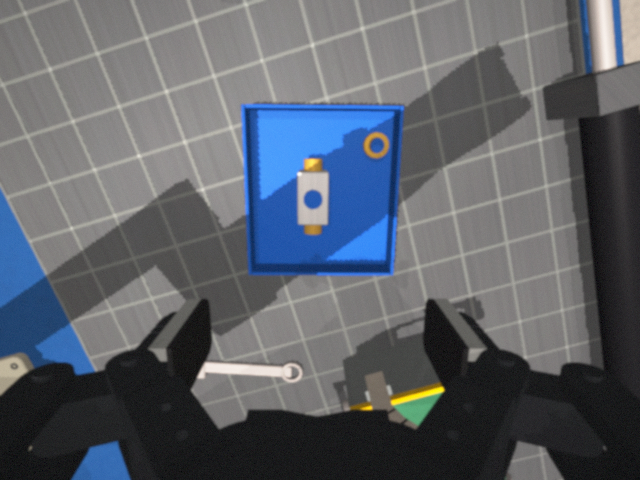

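View pics/o.png

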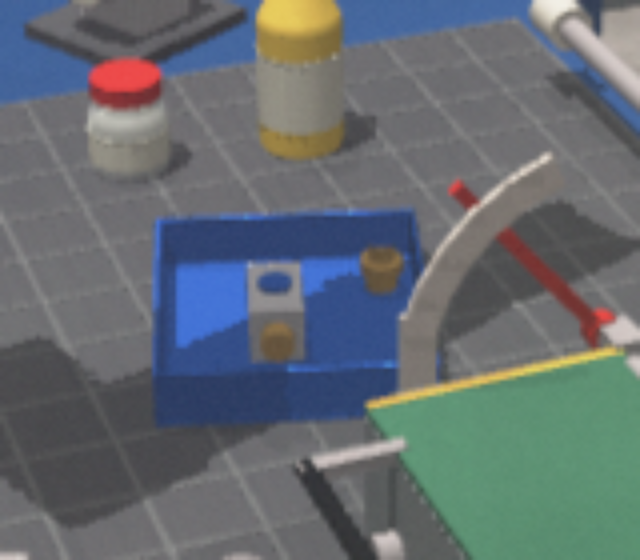

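```bash
python3 -m inch '[[-0.05,0.004,-0.01,-0.02,0],[-0.1,0.007,-0.01,-0.04,0],[-0.16,0.012,-0.01,-0.07,0],[-0.22,0.016,-0.01,-0.1,0],[-0.28,0.02,-0.01,-0.13,0],[-0.33,0.024,-0.01,-0.145,0],[-0.358,0.026,-0.01,-0.145,0],[-0.358,0.026,-0.01,-0.145,0],[-0.358,0.026,-0.01,-0.145,0]]'
python3 - <<'E'
from h import *
o=bot.get_obs();print(o["eef_pos"].tolist(),o["tool_rot"].tolist())
im=bot.camera("wrist")[:,:,::-1];cv2.imwrite("pics/p.png",im)
C=cam("wrist",o)
for t,z in [("cover_bar",.104),("cover",.104),("pointer",.104)]:
    for d in bot.spot_point("wrist",t)[:1]:
        uv=np.array(d["point"])*[640,480];print(t,uv,onz(C,uv,z))
E
```

```text
clock: 13.9
eef_pos: [0.4755, -0.1573, 0.2938]
tool_rot: [0.7, 0.714, 0.0, -0.0]
ft_force: [-0.5, 1.3, -0.4]
grip_width: 0.0853
[0.4754651497898828, -0.15733655951244793, 0.2937756493938604] [0.7003954884064493, 0.7137548820339055, 0.00011907021884668221, -0.0003376609836891039]
cover_bar [315.392 209.184] [ 0.47294344 -0.16044424  0.104     ]
pointer [549.504  61.392] [ 0.68194695 -0.02089115  0.104     ]
```

View pics/p.png

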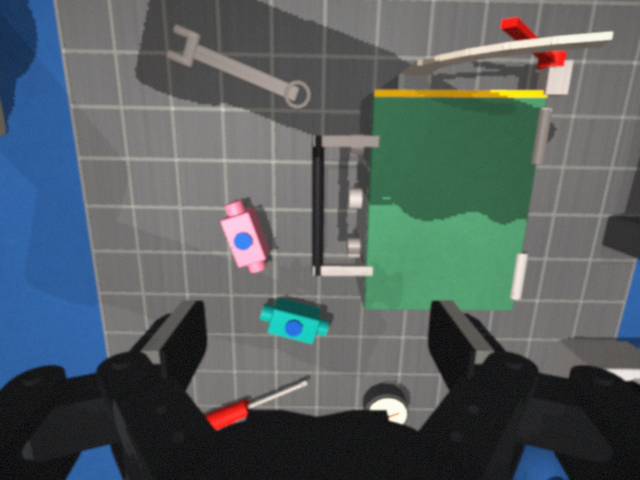

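Run:
```python
from h import *
o=bot.get_obs();C=cam("wrist",o);M=R.from_quat(o["tool_rot"]).as_matrix()
T=lambda uv,z:(onz(C,uv,z),M.T@(onz(C,uv,z)-o["eef_pos"]))
for n,uv,z in [("bar top",(319,136),.106),("bar bot",(318,275),.106),("c1",(374,91),.108),("c2",(546,91),.108),("c3",(513,310),.108),("c4",(364,308),.108)]:
    a,b=T(uv,z);print(n,a.round(4),b.round(4))
```

```text
bar top [ 0.4753 -0.0893  0.106 ] [0.0674 0.0009 0.1881]
bar bot [ 0.4774 -0.2295  0.106 ] [-0.0728  0.0002  0.188 ]
c1 [ 0.5245 -0.0488  0.108 ] [0.1069 0.051  0.1861]
c2 [ 0.6814 -0.0454  0.108 ] [0.107  0.2079 0.1861]
c3 [ 0.6872 -0.2643  0.108 ] [-0.112   0.2091  0.186 ]
c4 [ 0.5274 -0.2654  0.108 ] [-0.1097  0.0494  0.186 ]
```

Bar runs vertically at u≈318, v 136–275, aligned with the tool. Going down with the jaws half open so that the inner finger fits in the 44 mm gap.

```bash
python3 -m inch '[[-0.003,0.0005,0,0,0.53],[-0.003,0.0005,0.04,0,0.53],[-0.003,0.0005,0.09,0,0.53],[-0.003,0.0005,0.14,0,0.53],[-0.003,0.0005,0.17,0,0.53],[-0.003,0.0005,0.17,0,0.53]]'
python3 - <<'E'
from h import *
im=bot.camera("wrist")[:,:,::-1];cv2.imwrite("pics/q.png",im)
E
```

```text
clock: 14.85
eef_pos: [0.4739, -0.1599, 0.1218]
tool_rot: [0.7, 0.714, -0.001, -0.003]
ft_force: [-0.1, -0.4, 0.8]
grip_width: 0.0397
```

View pics/q.png

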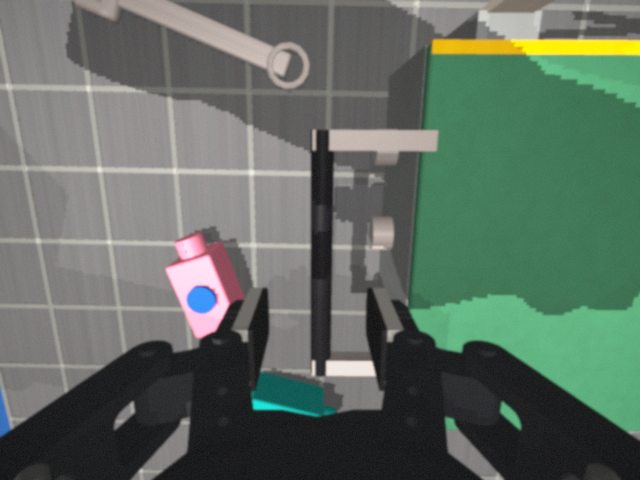

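```bash
python3 -m inch '[[0,0.001,0.025,0,0.53],[0,0.001,0.05,0,0.53],[0,0.001,0.065,0,0.53],[0,0.001,0.072,0,0.53],[0,0.001,0.072,0,0.53]]'
python3 - <<'E'
from h import *
im=bot.camera("wrist")[:,:,::-1];cv2.imwrite("pics/r.png",im)
im=bot.camera("side")[:,:,::-1][200:380,220:420];cv2.imwrite("pics/r2.png",cv2.resize(im,None,fx=3.3,fy=3.3))
E
```

```text
clock: 15.52
eef_pos: [0.4775, -0.1609, 0.0526]
tool_rot: [0.7, 0.714, 0.0, 0.0]
ft_force: [0.7, -0.2, -0.0]
grip_width: 0.0407
```

View pics/r.png

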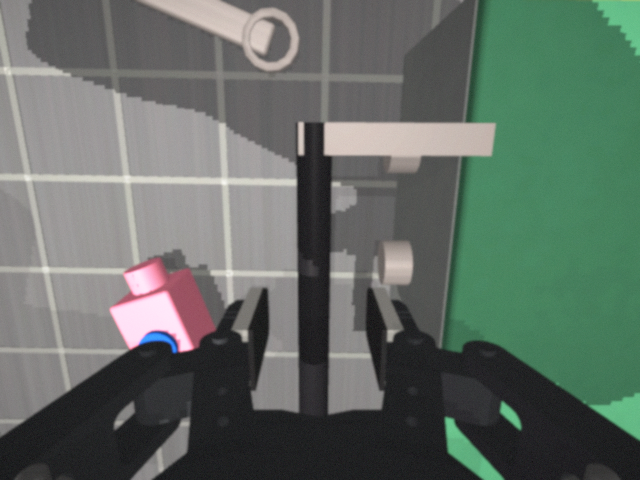

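View pics/r2.png

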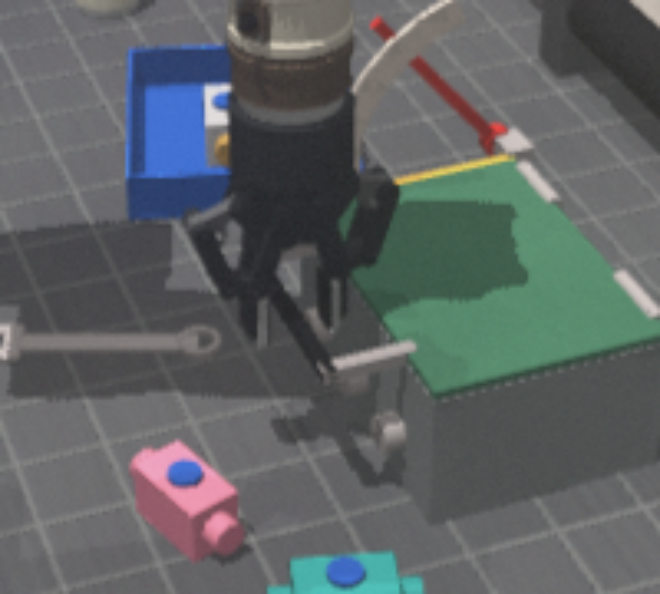

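```bash
python3 -m inch '[[0,0,0.004,0,0.53],[0,0,0.005,0,0.7],[0,0,0.005,0,0.85],[0,0,0.005,0,1],[0,0,0.005,0,1],[0,0,0.005,0,1],[0,0,0.005,0,1]]'
python3 - <<'E'
from h import *
print(bot.get_obs()["ft_torque"])
im=bot.camera("side")[:,:,::-1][200:380,220:420];cv2.imwrite("pics/s2.png",cv2.resize(im,None,fx=3.3,fy=3.3))
E
```

```text
clock: 16.5
eef_pos: [0.476, -0.1608, 0.0471]
tool_rot: [0.701, 0.714, -0.001, -0.001]
ft_force: [-5.7, -0.1, 3.8]
grip_width: 0.0102
[-0.04733023  1.04993741 -0.09590378]
```

View pics/s2.png

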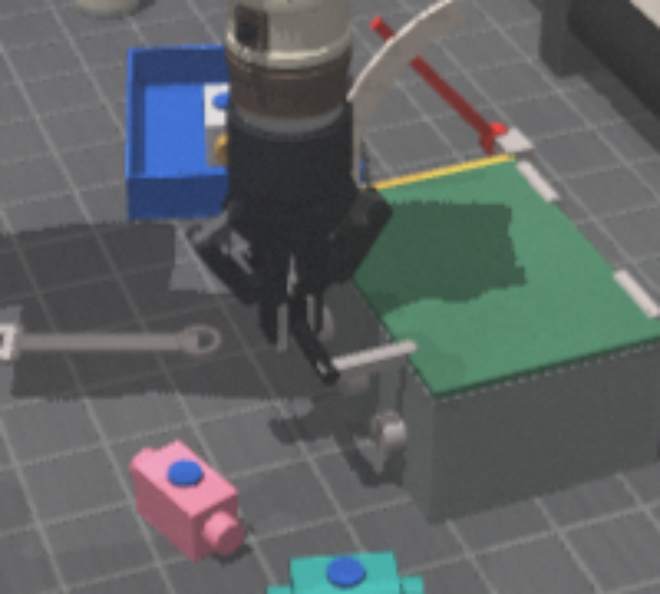

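```bash
python3 -m inch '[[0,0.0008,-0.018,0,1],[0,0.003,-0.0365,0,1],[0,0.007,-0.054,0,1],[0,0.0127,-0.072,0,1],[0,0.0197,-0.089,0,1],[0,0.0197,-0.089,0,1],[0,0.0197,-0.089,0,1]]'
python3 - <<'E'
from h import *
print(bot.get_obs()["ft_torque"])
im=bot.camera("side")[:,:,::-1][160:360,240:440];cv2.imwrite("pics/t.png",cv2.resize(im,None,fx=3,fy=3))
E
```

```text
clock: 17.42
eef_pos: [0.4939, -0.1605, 0.1347]
tool_rot: [0.701, 0.714, -0.002, -0.002]
ft_force: [-5.8, -0.9, -1.3]
grip_width: 0.0098
[-0.29151939  1.59558714 -0.02077498]
```

View pics/t.png

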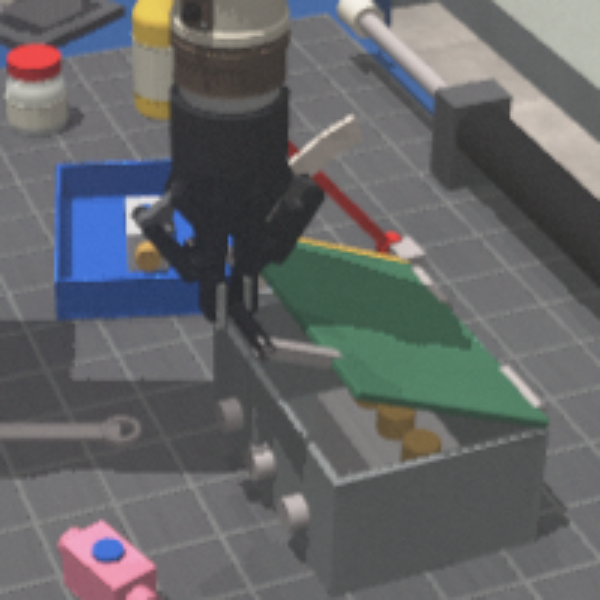

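```bash
python3 -m inch '[[0,0.0084,-0.016,0,1],[0,0.018,-0.032,0,1],[0,0.029,-0.046,0,1],[0,0.042,-0.06,0,1],[0,0.0525,-0.07,0,1],[0,0.058,-0.0745,0,1],[0,0.058,-0.0745,0,1],[0,0.058,-0.0745,0,1]]'
python3 - <<'E'
from h import *
o=bot.get_obs();print(o["ft_torque"],o["eef_pos"])
im=bot.camera("side")[:,:,::-1];cv2.imwrite("pics/u_side.png",im);im=im[140:340,240:440];cv2.imwrite("pics/u.png",cv2.resize(im,None,fx=3,fy=3,interpolation=cv2.INTER_CUBIC))
im=bot.camera("scene")[:,:,::-1];cv2.imwrite("pics/u_scene.png",im);im=im[150:290,200:350];cv2.imwrite("pics/u2.png",cv2.resize(im,None,fx=4,fy=4,interpolation=cv2.INTER_CUBIC))
E
```

```text
clock: 18.48
eef_pos: [0.5509, -0.1598, 0.2127]
tool_rot: [0.701, 0.713, -0.002, -0.001]
ft_force: [-15.3, 0.1, 13.3]
grip_width: 0.0099
[ 0.02408499  3.34341692 -0.03110067] [ 0.55087377 -0.15979918  0.21267555]
```

View pics/u.png

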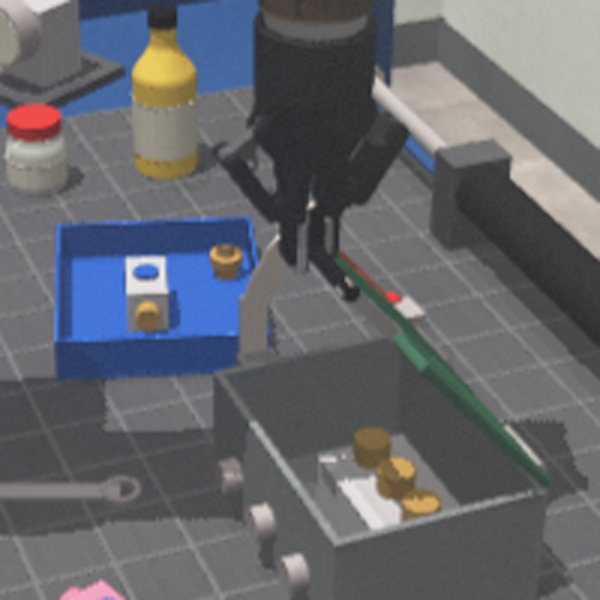

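View pics/u2.png

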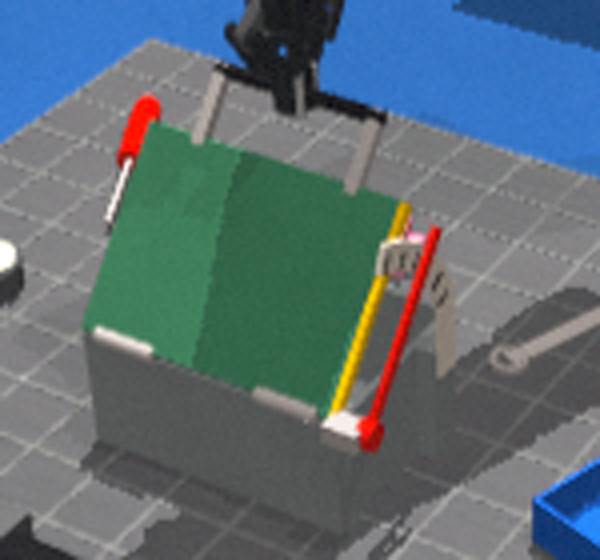

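```bash
python3 - <<'E'
from h import *
S=cam("scene");D=cam("side")
yaw=np.radians(1.2); ex=np.array([np.cos(yaw),np.sin(yaw),0]);ey=np.array([-np.sin(yaw),np.cos(yaw),0])
hc=np.array([.6855,-.157,.104])
def onp(C,uv,d):
    o,r=ray(C,uv);t=(d-(o-hc)@ey)/(r@ey);P=o+r*t-hc;return np.array([P@ex,P[2]])
sc=lambda x,y:(200+x/4,150+y/4); sd=lambda x,y:(240+x/3,140+y/3)
def ang(a,b): v=b-a;return np.degrees(np.arctan2(v[1],-v[0])),np.hypot(*v)
print("yellow",ang(onp(S,sc(336,411),.107),onp(S,sc(405,205),.107)))
print("red now",ang(onp(S,sc(371,430),.136),onp(S,sc(434,231),.136)),onp(S,sc(371,430),.136),onp(S,sc(434,231),.136))
s5=lambda x,y:(200+x/5,170+y/5); s3=lambda x,y:(280+x/3.3,180+y/3.3)
print("red start scene",ang(onp(S,s5(463,438),.136),onp(S,s5(544,188),.136)))
print("red start side",ang(onp(D,s3(294,203),.136),onp(D,s3(179,90),.136)))
for n in("scene","side"):
    for d in bot.spot_point(n,"pointer_tip")[:1]+bot.spot_point(n,"cover_bar")[:1]: print(n,np.array(d["point"])*[640,480],d["score"])
b=[(c,np.array(bot.spot_point(n,"cover_bar")[0]["point"])*[640,480]) for n,c in(("scene",S),("side",D))]
P=tri(b)-hc;print("bar",P@ex,P[2],np.degrees(np.arctan2(P[2],-P@ex)))
E
python3 - <<'E'
import cv2
im=cv2.imread("pics/u_scene.png")[190:270,270:330];cv2.imwrite("pics/v.png",cv2.resize(im,None,fx=7,fy=7,interpolation=cv2.INTER_CUBIC))
E
```

```text
yellow (np.float64(49.59712191324356), np.float64(0.15071765358324557))
red now (np.float64(51.87820811498751), np.float64(0.14388209427716395)) [-0.01005605 -0.00565379] [-0.09887952  0.1075383 ]
red start scene (np.float64(50.96837532944081), np.float64(0.1448582050113447))
red start side (np.float64(50.57173268913933), np.float64(0.14277151728220777))
scene [307.2   203.616] 0.59
scene [270.592 169.296] 0.9
side [317.312 233.616] 0.63
side [341.824 222.096] 0.63
bar -0.1391426630561557 0.16708916096733378 50.21432857028553
```

View pics/v.png

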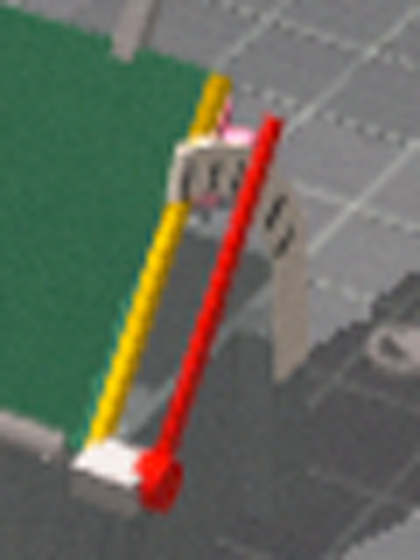

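```bash
cat > ang.py <<'E'
from h import *
from scipy.optimize import brentq
yaw=np.radians(1.2); ex=np.array([np.cos(yaw),np.sin(yaw),0]);ey=np.array([-np.sin(yaw),np.cos(yaw),0]);hc=np.array([.6855,-.157,.104])
S=cam("scene")
def th(mask,d,r0,r1,off):
    p=np.argwhere(mask)[:,::-1].astype(np.float32)
    vx,vy,x,y=cv2.fitLine(p,cv2.DIST_HUBER,0,.01,.01).ravel()
    if vy>0: vx,vy=-vx,-vy
    def f(t):
        t=np.radians(t);u=-np.cos(t)*ex+np.sin(t)*np.array([0,0,1]);n=np.sin(t)*ex+np.cos(t)*np.array([0,0,1])
        q=proj(S,[hc+d*ey+r0*u+off*n,hc+d*ey+r1*u+off*n]);w=q[1]-q[0];return np.arctan2(w[0],-w[1])-np.arctan2(vx,-vy)
    return brentq(f,20,80),len(p)
def measure(im):
    b,g,r=[im[:,:,i].astype(int) for i in range(3)]
    z=np.zeros(b.shape,bool);z[196:256,275:312]=1
    red=(r>140)&(g<60)&(b<60)&z; z2=z.copy();z2[:,:]=0;z2[196:256,275:306]=1
    yel=(r>110)&(g>90)&(b<60)&z2
    red[248:]=0
    print("red",th(red,.136,.03,.15,0),"yellow",th(yel,.107,.03,.155,.004))
E
python3 - <<'E'
from ang import *
measure(cv2.imread("pics/u_scene.png"))
im=cv2.imread("pics/a_scene.png")
b,g,r=[im[:,:,i].astype(int) for i in range(3)]
z=np.zeros(b.shape,bool);z[205:254,288:314]=1
print("red at start",th((r>140)&(g<60)&(b<60)&z,.136,.03,.15,0))
E
```

```text
red (49.16324910855424, 107) yellow (50.575296716625154, 155)
red at start (50.13445160390631, 113)
```

```bash
python3 -m inch '[[0,0,0,0,1],[0,0,0,0,1],[0,0,0,0,1],[0,0,0,0,1],[0,0,0,0,1],[0,0,0,0,1],[0,0,0,0,1],[0,0,0,0,1]]'
python3 - <<'E'
from ang import *
im=bot.camera("scene")[:,:,::-1].copy();measure(im)
im=bot.camera("side")[:,:,::-1][130:340,230:440];cv2.imwrite("pics/w.png",cv2.resize(im,None,fx=2.8,fy=2.8,interpolation=cv2.INTER_CUBIC))
E
```

```text
clock: 19.88
eef_pos: [0.5508, -0.1598, 0.2126]
tool_rot: [0.701, 0.713, -0.002, -0.001]
ft_force: [-15.3, -0.2, 14.9]
grip_width: 0.0099
red (49.23003635343994, 108) yellow (50.629005964629464, 154)
```

View pics/w.png

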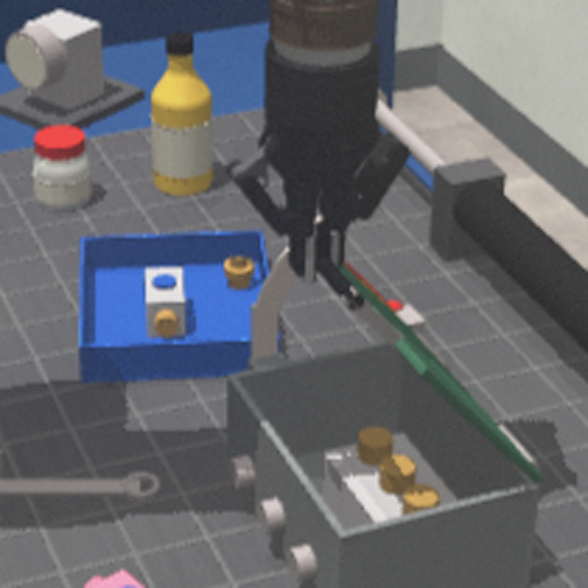

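Everything is steady: the cover lines up with the pointer and the block lies in the tray. Handing in.

```bash
python3 -c "
from workcell import bot
print(bot.job_done())"
```

```text
the job is handed in; nothing more can be done
None
```

I set the aluminium valve block down in the tray with the cover still shut. I then gripped the bar and swung the cover up to the red pointer, and I handed the job in at about 20 s with the gripper still holding it. No verdict is reported.

**Last checks**
- **Cover angle:** line fits in the scene picture gave about 50.6° for the cover and 49.2° for the pointer. Other readings were 49.6–52° for the cover and 50–52° for the pointer. They disagree by 1–2°, inside the 4° allowed.
- **Pointer:** it read 50.1° at the start and 49.2° at the end by the same fit, which is within measuring error, so I take it as not pushed.
- **Holding:** pose, grip width (9.9 mm) and angle did not change over the last second of waiting. The wrist force stayed at about 21 N because the arm pulls slightly against the hinge arc; the limit is 120 N.
- **Block and other things:** the block lies on the tray floor, clear of the adapter. The adapter, bottle and jar look unmoved in the last side picture. I did not recheck the wrench, screwdriver and gauge at the end.

**What went wrong:** my first close at the block missed. The real fingertips sit about 35 mm short of the reported TCP. I saw this in the pictures, corrected the height, and nothing was knocked or moved.

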